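Snap the battery cover onto an upturned lamp base

ROBOT

A 6-joint arm with a two-finger parallel gripper is mounted at the origin on the work surface. World frame = base frame: x ahead of the robot, y to its left, z up, the work surface at z = 0. Lengths are in m, angles in rad, forces in N, time in s.
With the tool pointing down it reaches from about 0.25 to 0.775 m from the base axis. Payload 4 kg.
Tool frame: the origin (TCP) lies at the very end of the fingers, on their centre line; the grasp point (between the pads) lies 19 mm behind it; z points along the fingers, y is the line along which they close (so a half turn about z gives the same grasp; the last joint's range is limited). The gripper opens to 94 mm and grips with 3 to 60 N. Pads are 16 mm wide; open, the fingers measure 119 mm over their backs; the gripper's body (75 mm by 177 mm) begins 78 mm behind the grasp point.
Start: joints at [1.128, 0.087, 1.371, -0, 1.684, -0.103], TCP at [0.183, 0.519, 0.206] pointing down, gripper open.
Joint ranges: [-3.1, 3.1], [-0.76, 2.03], [0.27, 2.55], [-1.08, 4.22], [0.17, 2.65], [-2.57, 2.57]. Speed limits (rad/s): [2.79, 2.79, 3.14, 3.14, 3.14, 3.14].

INTERFACE

Orientations are given as [roll, pitch, yaw] about the fixed x, y, z axes, in that order (R = Rz(yaw) Ry(pitch) Rx(roll)).
In Python, from bench import robot, vision gives the robot as it stands.
- The arm moves only by the shell command python3 -m crank 'ROWS'. ROWS is JSON, a list of rows, each a list of 3 entries, a list of its own where there are three numbers: the closure, from 0 (fully open) to 1 (shut), then the shift along the tool's x, y, z in m, then the turn, a rotation vector about the tool's x, y, z in degrees. A call has 1 to 8 rows; each row shifts and turns the commanded pose from where the row before left it, along the tool's axes as they then stand; what a row does not reach is not made up. A row lasts 1/10 s, in which the tool goes at most 50 mm and 8.59 degrees, less where a joint would pass 70% of its speed; a pose out of reach is approached as far as the arm can. A call with a gripper value outside its range is refused whole. The fingers move at their own pace and stop on an object; the grip force is fixed at half the most. Time passes only in rows, so rows that do not move let the fingers close. It gives the time, the measured TCP pose, the force, the opening and the grip force at its end, in the units of the state.
- robot.get_obs(): the state, without advancing time (a new reading comes with each control period).
- vision.snapshot(name): name is "scene" or "top" or "wrist"; returns a dict with "color" (420x560x3 uint8, red, green, blue), "z_map" (420x560 float32, m along the optical axis (not along the pixel's ray), 0 where there is no reading), "fx", "fy", "cx", "cy" (pixels), "dist" ([k1, k2, p1, p2, k3] as OpenCV has them; the pictures are not rectified), "R" (3x3) and "t" (3): a world point X has camera coordinates R X + t. Camera axes: x right, y down, z forward; pixel columns grow to the right and rows downward; lengths in m; the calibration is good to about 2 mm. A picture is of the moment at which its call begins.
- robot.close_job(): hands the job in; it is judged then, once.
The state is a dict: "time": time; "joint_positions": joint angles; "qvel": joint speeds; "joint_torque": joint torques, N m; "tool_pos": TCP position; "ee_rot": TCP orientation; "wrist_force": force on the tool from outside, world axes, zero at the start; "wrist_torque": the same for the moment, N m; "width": finger opening in m; "finger_force": force on a finger pad.
Only numpy, scipy, OpenCV 4.12 (cv2) and the standard library are available. Lean on these libraries where they do the work, as an engineer would, in place of code of your own. Each camera call takes 0.05 s, during which the arm holds its last target. There are 200 camera calls.

TASK

The cordless lamp's base lies bottom up with its grey battery cover only laid on, turned out of line. Turn the cover until its three tabs drop into the notches of the rim, then press the tabs home one after the other until each one clicks under its spring clip and the cover is fully seated all round. Press slowly and firmly but do not force it: the plastic cracks at about 80 newtons. Leave everything else where it is.

Things in the scene. Friction and masses are not known exactly. Their poses are not given: they have to be found in the camera images.
- lamp_base: round aluminium lamp base lying bottom up on the table, too heavy to move, 170 mm across; origin under its centre on the table, z up. Flat rim top at z = 46 mm, radius 57.5 to 85 mm, round a battery compartment of radius 57.5 mm. Rubber feet, 7 mm wide and 4 mm tall, stand on the rim at radius 81 mm, 42 degrees either side of each notch.
- notch0 (a point): top of notch 0, on its centre line, at rim height (z = 46 mm), 65 mm from the base's axis along the base's own +x. Each notch is 30 mm wide, cut into the rim from the compartment out to radius 79 mm, open to the top; a steel spring clip with a sloping lead-in stands at its outer end and a springy black rubber pad on its floor.
- notch1 (a point): the same for notch 1, 120 degrees counter-clockwise from notch 0 seen from above
- notch2 (a point): the same for notch 2, 240 degrees counter-clockwise from notch 0
- cover: loose grey plastic battery cover, about 120 g: a round body of radius 56 mm, 24 mm thick, with three equal tabs at 0, 120 and 240 degrees from its own x axis. Origin at the centre of its underside, z up. Stays centred in the compartment (1.5 mm play) and turns freely. Height of the origin: 38 mm with the tabs riding on the rim, about 32 mm dropped on the clips, 24 mm snapped home.
- grip (a point): middle of the top of the grip bar, on the cover's axis, 23.5 mm above the cover's origin. The bar is 12 mm wide and runs along the cover's own x axis right across a round finger well of radius 42 mm sunk 15 mm into the cover's top. The bar's top is 0.5 mm below the cover's top. Turning the riding cover takes up to 0.4 N m.
- tab0 (a point): centre of the top of tab 0, 62 mm from the cover's axis along its own +x, flush with the cover's top. A tab is 24 mm wide, 16 mm thick, reaches out to radius 74 mm, and fits any notch (2.5 degrees of play either way; once dropped in, the notch walls stop the cover turning). Top of a tab above the table: 62 mm riding on the rim, about 56 mm dropped on its clip, 48 to 49 mm snapped home.
- tab1 (a point): the same for tab 1, 120 degrees counter-clockwise from tab 0 seen from above. A dropped tab still has to be pressed, at its top centre, with 6 to 15 N: it pushes the clip back, squeezes the rubber pad, and clicks under the clip only when pushed a little (up to 1 mm) below its home height; a solid stop follows 1.5 mm below home. Let go too early, it rises again. The click comes with a jump: pressed faster than about 20 mm/s, the tool slams into the stop.
- tab2 (a point): the same for tab 2, 240 degrees counter-clockwise from tab 0. The cover tilts by up to 5 degrees while only some of the tabs are home; with two home the third stands at about 52 mm.
- coaster_near: round white ceramic coaster, 95 mm across, 9 mm thick, lying close to the lamp base on the table; origin under its centre. Bystander.
- coaster_far: a second, like coaster off to the robot's right. Bystander.
- spinning_top: wooden spinning top, 62 mm across, 74 mm long, lying on its side close to the lamp base; origin on the table near its tip. Bystander.
- cell0: used battery, a cylinder 33 mm across and 61 mm tall, standing close to the lamp base; origin under its centre. Bystander.
- cell1: a second, like battery beside the first. Bystander.
- pencil_case: grey plastic pencil case with a snap latch, 207 x 90 x 42 mm, lying off to the right; origin under its centre. Bystander.
- lamp_shade: the lamp's aluminium shade standing mouth down with its stem pointing up, 150 mm across and 316 mm tall, off to the left; origin under its centre. Bystander.
- mug: white mug 82 mm across, 95 mm tall, off to the left; origin under its centre. Bystander.
Things that resemble listed ones, but are neither listed nor needed, are in the scene too. What is shaped like the cover but green, orange or purple is not meant.

How it is judged:
On the way, in this order (a step that is already met when the one before it is completed fails the run):
1. the cover has been turned until its three tabs have dropped into the notches (z of each of tab0, tab1, tab2 in the frame of lamp_base below 0.0592 m), for 0.2 s.
2. one tab is home, the other two are not yet (((z of tab0 in the frame of lamp_base below 0.0497 m and z of each of tab2, tab1 in the frame of lamp_base above 0.0501 m) or (z of tab1 in the frame of lamp_base below 0.0497 m and z of each of tab0, tab2 in the frame of lamp_base above 0.0501 m) or (z of tab2 in the frame of lamp_base below 0.0497 m and z of each of tab1, tab0 in the frame of lamp_base above 0.0501 m))), for 0.1 s.
3. two tabs are home, the third is not yet (((z of tab0 in the frame of lamp_base above 0.0501 m and z of each of tab2, tab1 in the frame of lamp_base below 0.0497 m) or (z of tab1 in the frame of lamp_base above 0.0501 m and z of each of tab0, tab2 in the frame of lamp_base below 0.0497 m) or (z of tab2 in the frame of lamp_base above 0.0501 m and z of each of tab1, tab0 in the frame of lamp_base below 0.0497 m))), for 0.1 s.
At the end, for the whole second after the job is handed in: all three tabs are snapped home, each with its top at most 49.7 mm above the underside of the base (3.7 mm above the rim), so that the cover sits level within 2 degrees in the base, and it is at rest and left alone (z of each of tab0, tab1, tab2 in the frame of lamp_base below 0.0497 m and angle between cover's own z axis and vertical below 0.035 rad and linear speed of cover below 0.01 m/s); the robot touches nothing.
It fails at once if the cover is pressed with more than 80 N while a tab is down (z of any of tab0, tab1, tab2 in the frame of lamp_base below 0.0497 m and contact force between any of the fingers, the arm and cover above 80 N).
It fails at once if a bystander is shifted by more than 30 mm (distance of any of coaster_near, coaster_far, spinning_top, cell0, cell1, pencil_case, lamp_shade, mug from where it was at the start of the episode above 0.03 m).
It also fails if it takes over 54 s, if anything falls off the work surface, if the arm or the gripper's body presses on something with over 40 N, if the wrist force passes 120 N, or if a joint passes its speed limit or range.

## Working session

There is one attempt and no reset: what is moved stays moved. The work goes in short steps, Python scripts to look and compute and a shell command to move; the robot and the scene stay as the last step left them, time stands still between calls to the robot, and variables do not carry over. Pictures are saved under pics/ and viewed, at most 10 in all, crops included, and the job is handed in when it is done.

```bash
mkdir -p pics
python3 - <<'E'
from bench import robot, vision
import cv2,numpy as np,pickle
o=robot.get_obs();print({k:np.round(v,3) for k,v in o.items()})
d={}
for n in ["scene","top"]:
    s=vision.snapshot(n);d[n]=s
    cv2.imwrite(f"pics/{n}0.png",cv2.resize(s["color"][:,:,::-1],(800,600)))
    print(n,s["fx"],s["fy"],s["cx"],s["cy"],s["dist"],s["R"],s["t"])
pickle.dump(d,open("d0.pkl","wb"))
E
```

```text
{'time': np.float64(0.0), 'joint_positions': array([ 1.128,  0.088,  1.372,  0.   ,  1.684, -0.103]), 'qvel': array([ 0.002,  0.   ,  0.001, -0.001,  0.002,  0.001]), 'joint_torque': array([ 0.0000e+00, -3.4018e+01, -3.0243e+01,  7.2000e-02,  3.3000e-02,
       -0.0000e+00]), 'tool_pos': array([0.183, 0.518, 0.204]), 'ee_rot': array([-3.139, -0.   ,  2.802]), 'wrist_force': array([ 1.31 , -0.057, -0.594]), 'wrist_torque': array([-0.061,  0.028, -0.014]), 'finger_force': np.float64(0.0), 'width': np.float64(0.094)}
scene 417.6697129466099 417.6697129466099 283.98091450039516 207.18194325690214 [0.03870284 0.         0.         0.         0.        ] [[ 0.72915241  0.68428303  0.0096696 ]
 [ 0.57000449 -0.59943983 -0.56193129]
 [-0.3787237   0.41524527 -0.82712739]] [-0.38320376 -0.24956998  1.32460845]
top 410.12867022734525 410.12867022734525 275.2563006998167 209.1718007271994 [0.04147094 0.         0.         0.         0.        ] [[ 0.02730361 -0.99936688  0.02281132]
 [-0.99049661 -0.03012443 -0.13419755]
 [ 0.13479977 -0.01893046 -0.99069201]] [-1.24451347e-03  5.53221919e-01  1.29241913e+00]
```

View pics/top0.png

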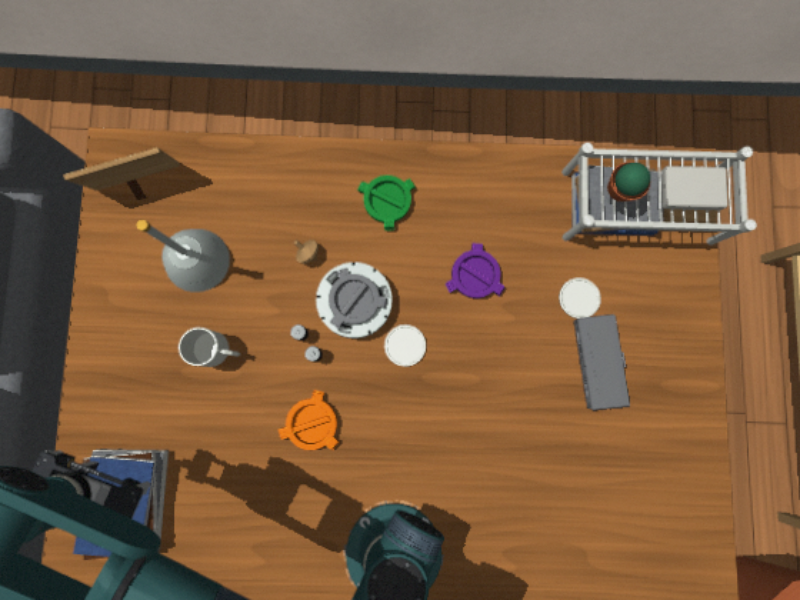

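View pics/scene0.png

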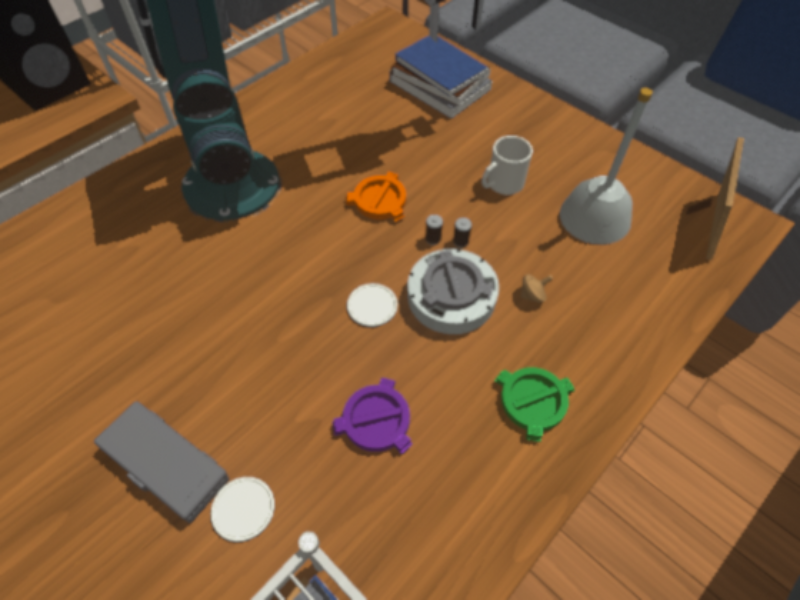

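The top picture shows four cover shapes: grey in the white base at (354,300), green at (387,200), purple at (477,273) and orange at (311,422). I want the grey one. The scene picture shows the grey one at (453,285). The near coaster is at (405,345), the cells at (299,332) and (313,353), and the top at (307,252) in the top view.

```bash
cat > h.py <<'E'
import numpy as np,cv2
def K(s): return np.array([[s["fx"],0,s["cx"]],[0,s["fy"],s["cy"]],[0,0,1.]])
def toz(s,uv,z):
    "pixels -> world xy on plane z"
    p=cv2.undistortPoints(np.array(uv,float).reshape(-1,1,2),K(s),np.array(s["dist"])).reshape(-1,2)
    R=np.array(s["R"]);t=np.array(s["t"]);C=-R.T@t
    d=np.c_[p,np.ones(len(p))]@R
    return C+d*((z-C[2])/d[:,2])[:,None]
def cloud(s):
    h,w=s["z_map"].shape;u,v=np.meshgrid(np.arange(w),np.arange(h))
    p=cv2.undistortPoints(np.c_[u.ravel(),v.ravel()].astype(float).reshape(-1,1,2),K(s),np.array(s["dist"])).reshape(-1,2)
    z=s["z_map"].ravel().astype(float)
    return ((np.c_[p,np.ones(len(p))]*z[:,None]-s["t"])@np.array(s["R"])).reshape(h,w,3)
def ortho(s,c,z,half=.1,n=560):
    "rectified view of plane z: right=-y, up=+x"
    g=np.linspace(-half,half,n);X,Y=np.meshgrid(c[1]-g,c[0]-g)  # cols -> -y, rows -> -x
    P=np.stack([Y,X,np.full_like(X,z)],-1).reshape(-1,3)
    R=np.array(s["R"]);uv,_=cv2.projectPoints(P,cv2.Rodrigues(R)[0],np.array(s["t"]),K(s),np.array(s["dist"]))
    m=uv.reshape(n,n,2).astype(np.float32)
    return cv2.remap(s["color"],m[...,0],m[...,1],cv2.INTER_CUBIC)[:,:,::-1]
E
python3 - <<'E'
import pickle;from h import *
d=pickle.load(open("d0.pkl","rb"))
for n,uv in (("top",(354*.7,300*.7)),("scene",(453*.7,285*.7))):
    s=d[n];print(n,toz(s,[uv],.055));P=cloud(s);u,v=map(int,uv);print(P[v,u]);
    m=np.linalg.norm(P[...,:2]-toz(s,[uv],.055)[0,:2],axis=-1)<.12
    q=P[m&(P[...,2]>.04)&(P[...,2]<.075)];print(len(q),cv2.minEnclosingCircle(q[:,:2].astype(np.float32)),np.percentile(q[:,2],[5,50,95]))
s=d["top"];c=toz(s,[(354*.7,300*.7)],.055)[0]
cv2.imwrite("pics/o0.png",np.hstack([cv2.resize(ortho(d[n],c,.058),(400,400)) for n in("top","scene")]))
E
```

```text
top [[0.54528816 0.1026119  0.055     ]]
[0.54434114 0.10482907 0.0615932 ]
2010 ((0.5480764508247375, 0.10375547409057617), 0.08518292009830475) [0.04287043 0.0486321  0.06491216]
scene [[0.55616822 0.09494536 0.055     ]]
[0.55774508 0.09190132 0.06194141]
2517 ((0.5495568513870239, 0.10238807648420334), 0.0872587040066719) [0.04175238 0.04605726 0.06155842]
```

View pics/o0.png

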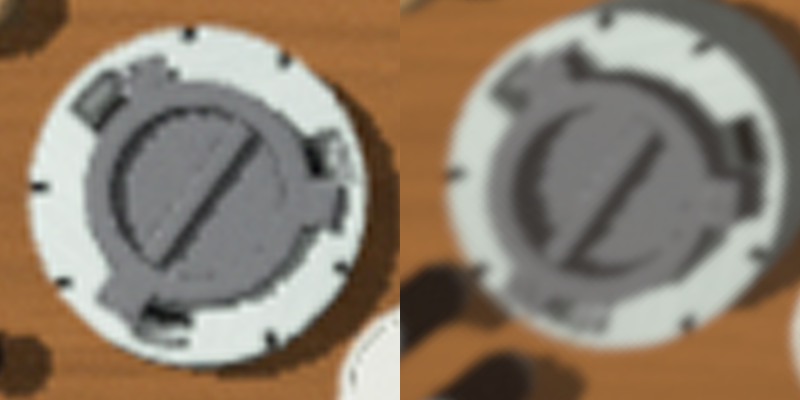

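Grey cover confirmed in both close views (left tab (148,78), right tab (325,203), lower tab (122,290); notches (100,98), (330,150), (165,318)). It rides on the rim and needs about 20° counter-clockwise. The base centre is near (0.549, 0.103). I'll move above it.

```bash
python3 -m crank '[[0.65,[-0.040,-0.0225,-0.003],[0,0,0]],[0.65,[-0.040,-0.0225,-0.003],[0,0,0]],[0.65,[-0.040,-0.0225,-0.003],[0,0,0]],[0.65,[-0.040,-0.0225,-0.003],[0,0,0]],[0.65,[-0.040,-0.0225,-0.003],[0,0,0]],[0.65,[-0.040,-0.0225,-0.003],[0,0,0]]]'
python3 -m crank '[[0.65,[-0.040,-0.0225,-0.003],[0,0,0]],[0.65,[-0.040,-0.0225,-0.003],[0,0,0]],[0.65,[-0.040,-0.0225,-0.003],[0,0,0]],[0.65,[-0.040,-0.0225,-0.003],[0,0,0]],[0.65,[-0.040,-0.0225,-0.003],[0,0,0]],[0.65,[-0.040,-0.0225,-0.003],[0,0,0]],[0.65,[0,0,0],[0,0,8]],[0.65,[0,0,0],[0,0,7]]]'
cat >> h.py <<'E'
def look(n,name,c=None,z=.06,half=.1):
    from bench import robot,vision
    s=vision.snapshot(n);o=robot.get_obs()
    im=ortho(s,c,z,half) if c is not None else s["color"][:,:,::-1]
    cv2.imwrite(f"pics/{name}.png",im)
    print(np.round(o["tool_pos"],4),np.round(o["ee_rot"],4),o["time"],np.round(o["wrist_force"],1),round(float(o["width"]),4))
    return s
E
python3 - <<'E'
from h import *;import pickle
s=look("wrist","w1");pickle.dump(s,open("w1.pkl","wb"));print(-np.array(s["R"]).T@s["t"],s["R"])
cv2.imwrite("pics/w1o.png",np.hstack([s["color"][:,:,::-1][::1,::1],ortho(s,(.549,.103),.06,.1,420)])[:, ::1]) 
im=cv2.imread("pics/w1o.png");cv2.imwrite("pics/w1o.png",cv2.resize(im,(800,int(420*800/980))))
E
```

```text
time: 0.7
tool_pos: [0.3652, 0.3097, 0.2232]
ee_rot: [-3.141, -0.0, 2.802]
wrist_force: [0.6, 0.5, -1.1]
width: 0.0494
finger_force: 0.0
time: 1.5
tool_pos: [0.5465, 0.1024, 0.2403]
ee_rot: [-3.14, -0.002, 2.532]
wrist_force: [-0.6, 0.0, -0.1]
width: 0.0328
finger_force: 0.0
[0.5461 0.103  0.2404] [-3.1405e+00 -1.6000e-03  2.5299e+00] 1.55 [ 0.3 -0.4 -0.1] 0.0326
[0.478188   0.15072217 0.41910647] [[ 0.57241139  0.81996409 -0.00202409]
 [ 0.78600081 -0.5479954   0.28618835]
 [ 0.23355498 -0.1654084  -0.95817124]]
```

View pics/w1o.png

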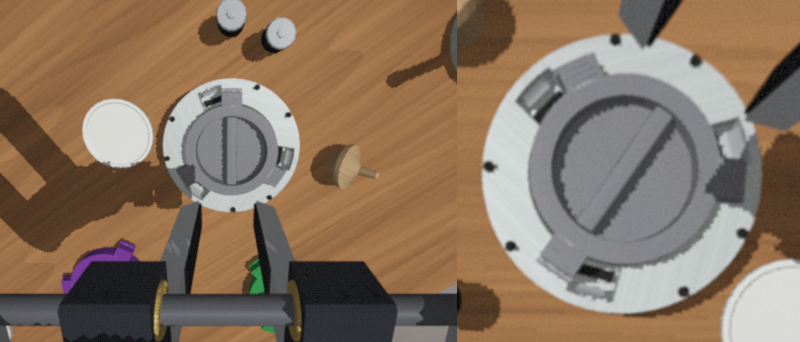

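The wrist view shows the cover bar running from (590,228) to (664,112) in the right-hand rectified crop. Its middle is at (627,170), i.e. about (0.550, 0.104), with the bar at ~147°. I'll refine this with depth from the wrist and top views.

```bash
cat >> h.py <<'E'
def fit(s,c=(.549,.103)):
    P=cloud(s);hsv=cv2.cvtColor(s["color"],cv2.COLOR_RGB2HSV)
    r=np.linalg.norm(P[...,:2]-c,axis=-1);m=(r<.095)&(s["z_map"]>0)
    rim=P[m&(P[...,2]>.040)&(P[...,2]<.0515)&(hsv[...,2]>150)]
    cov=P[m&(P[...,2]>.056)&(P[...,2]<.068)&(r<.077)]
    cb=cv2.minEnclosingCircle(rim[:,:2].astype(np.float32));cc=cv2.minEnclosingCircle(cov[:,:2].astype(np.float32))
    print("base",cb,np.median(rim[:,2]),"cover",cc,np.median(cov[:,2]))
    def ang(Q,lo,hi,o):
        d=Q[:,:2]-o;rr=np.hypot(*d.T);a=np.arctan2(d[:,1],d[:,0])[(rr>lo)&(rr<hi)]
        return np.degrees(np.angle(np.mean(np.exp(3j*a))))/3,len(a)
    print("tab angle mod120",ang(cov,.061,.073,np.array(cc[0])))
    low=P[m&(P[...,2]<.041)&(P[...,2]>.015)];print("notch mod120",ang(low,.060,.077,np.array(cb[0])))
E
python3 - <<'E'
from h import *;import pickle
fit(pickle.load(open("w1.pkl","rb")));fit(pickle.load(open("d0.pkl","rb"))["top"])
s=pickle.load(open("w1.pkl","rb"))
g=cv2.resize(ortho(s,(.549,.103),.0615,.085,560),(560,560))
t=ortho(s,(.549,.103),.046,.095,560)
cv2.imwrite("pics/w1b.png",cv2.resize(np.hstack([g,t]),(800,400)))
E
```

```text
base ((0.5504339337348938, 0.10505539923906326), 0.08538831025362015) 0.045455257022037704 cover ((0.5501000881195068, 0.10504229366779327), 0.07084392756223679) 0.06132782316170352
tab angle mod120 (np.float64(24.816641432926676), 695)
notch mod120 (np.float64(46.63467626045466), 1028)
base ((0.548322856426239, 0.10386941581964493), 0.08495398610830307) 0.046577865023462194 cover ((0.5461919903755188, 0.10351931303739548), 0.07184038311243057) 0.06240416155562695
tab angle mod120 (np.float64(24.773603562533808), 68)
notch mod120 (np.float64(47.780240238699555), 125)
```

View pics/w1b.png

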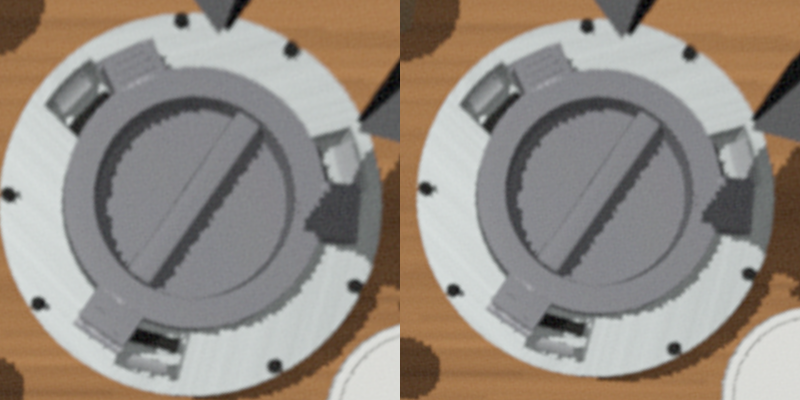

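Base centre is about (0.550, 0.1046), and the feet put the notches at 45.1° mod 120. Cover top is about 62 mm. The bar is at ~145–147°, and the tool yaw is already 145°. I'll descend straddling the bar, grip it, and then turn it to yaw 165° (2.881).

```bash
python3 -m crank '[[0.65,[-0.0023,0.0035,0.02],[0,0,0]],[0.65,[0,0,0.04],[0,0,0]],[0.65,[0,0,0.04],[0,0,0]],[0.65,[0,0,0.04],[0,0,0]],[0.65,[0,0,0.02],[0,0,0]],[0.65,[0,0,0.01],[0,0,0]],[0.65,[0,0,0.01],[0,0,0]],[0.65,[0,0,0.009],[0,0,0]]]'
python3 -m crank '[[1,[0,0,0],[0,0,0]],[1,[0,0,0],[0,0,0]],[1,[0,0,0],[0,0,0]],[1,[0,0,0],[0,0,0]],[1,[0,0,0],[0,0,0]]]'
```

```text
time: 2.35
tool_pos: [0.5506, 0.1058, 0.0531]
ee_rot: [3.14, 0.002, 2.541]
wrist_force: [0.6, 0.4, 0.0]
width: 0.033
finger_force: 0.0
time: 2.85
tool_pos: [0.5506, 0.1056, 0.0536]
ee_rot: [3.14, 0.002, 2.54]
wrist_force: [1.1, 0.0, 3.2]
width: 0.012
finger_force: 30.0
```

```bash
python3 -m crank '[[1,[0,0,0],[0,0,-4]],[1,[0,0,0],[0,0,-4]],[1,[0,0,0],[0,0,-4]],[1,[0,0,0],[0,0,-4]],[1,[0,0,0.001],[0,0,-3.5]],[1,[0,0,0.001],[0,0,0]],[1,[0,0,0.001],[0,0,0]]]'
python3 - <<'E'
from bench import robot;print(robot.get_obs()["wrist_torque"])
from h import *;s=look("top","t2");fit(s,(.5485,.104))
E
```

```text
time: 3.55
tool_pos: [0.5493, 0.1056, 0.0489]
ee_rot: [-3.141, -0.001, 2.879]
wrist_force: [-0.0, -0.0, -1.5]
width: 0.0114
finger_force: 30.0
[ 0.04610957 -0.0076802  -0.0101623 ]
[0.5491 0.1056 0.0486] [-3.1412e+00 -1.6000e-03  2.8793e+00] 3.6 [ 0.3  0.2 -1.8] 0.0117
base ((0.5481540560722351, 0.10310503095388412), 0.08483799546957016) 0.046664010442711346 cover ((0.5239064693450928, 0.11229795962572098), 0.04957692325115204) 0.05821871271266183
tab angle mod120 (np.float64(nan), 0)
notch mod120 (np.float64(50.26181236258637), 14)
  return _methods._mean(a, axis=axis, dtype=dtype,
  ret = ret.dtype.type(ret / rcount)
```

Open, lift and look.

```bash
python3 -m crank '[[0.65,[0,0,0],[0,0,0]],[0.65,[0,0,0],[0,0,0]],[0.65,[0,0,0],[0,0,0]],[0.65,[0,0,-0.01],[0,0,0]],[0.65,[0,0,-0.03],[0,0,0]],[0.65,[0,0,-0.045],[0,0,0]],[0.8,[0,0,-0.045],[0,0,0]],[1,[0,0,-0.045],[0,0,0]]]'
python3 -m crank '[[1,[0,0,0],[0,0,0]],[1,[0,0,0],[0,0,0]]]'
cat >> h.py <<'E'
def tabs(s,c,th0,r=.062):
    P=cloud(s)
    for k in range(3):
        a=np.radians(th0+120*k);q=np.array(c)+r*np.array([np.cos(a),np.sin(a)])
        m=(np.linalg.norm(P[...,:2]-q,axis=-1)<.007)&(s["z_map"]>0)
        print(f"tab at {th0+120*k:.0f} {np.round(q,4)} z {np.median(P[m][:,2]) if m.any() else -1:.4f} n{m.sum()}")
E
python3 - <<'E'
from h import *
s=look("wrist","w3",(.550,.1046),.056,.09);tabs(s,(.550,.1046),45.1)
t=look("top","t3");tabs(t,(.5485,.104),45.1)
E
```

```text
time: 4.4
tool_pos: [0.5495, 0.1056, 0.2273]
ee_rot: [3.141, 0.001, 2.88]
wrist_force: [1.1, -0.0, 0.3]
width: 0.0201
finger_force: 0.0
time: 4.6
tool_pos: [0.5506, 0.1057, 0.2271]
ee_rot: [3.14, 0.005, 2.88]
wrist_force: [-0.0, -0.3, -0.1]
width: 0.0044
finger_force: 0.0
[0.5497 0.1056 0.2248] [3.1413e+00 5.0000e-04 2.8803e+00] 4.65 [ 0.8  0.6 -0.7] 0.0012
tab at 45 [0.5938 0.1485] z 0.0541 n148
tab at 165 [0.4901 0.1205] z 0.0560 n189
tab at 285 [0.5662 0.0447] z 0.0543 n146
[0.5491 0.1056 0.2234] [-3.1410e+00 -2.0000e-03  2.8803e+00] 4.7 [ 0.3 -0.5 -0.6] 0.0004
tab at 45 [0.5923 0.1479] z -1.0000 n0
tab at 165 [0.4886 0.1199] z 0.0597 n15
tab at 285 [0.5647 0.0441] z 0.6095 n19
```

View pics/w3.png

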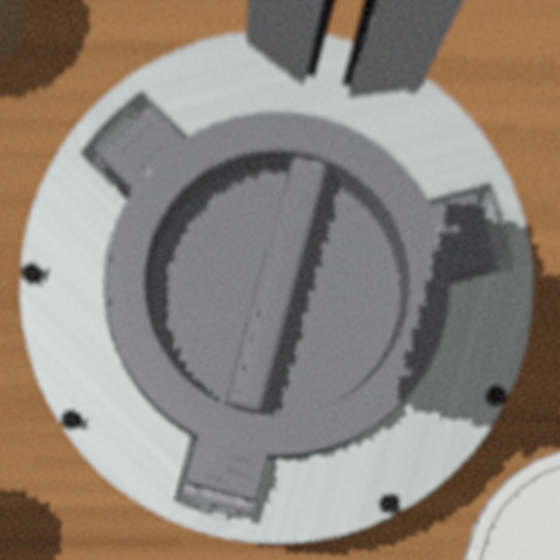

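All three tabs sit in the notches: tabs at (135,145), (470,235) and (225,475), heights ~54–56 mm. I'll press the tab at 165° first, since the tool is already aligned with it.

```bash
python3 -m crank '[[1,[0.04,0,0],[0,0,0]],[1,[0.022,0,0.03],[0,0,0]],[1,[0,0,0.045],[0,0,0]],[1,[0,0,0.045],[0,0,0]],[1,[0,0,0.025],[0,0,0]],[1,[0,0,0.012],[0,0,0]],[1,[0,0,0.005],[0,0,0]],[1,[0,0,0],[0,0,0]]]'
python3 -m crank '[[1,[0,0,0.001],[0,0,0]],[1,[0,0,0.001],[0,0,0]],[1,[0,0,0.001],[0,0,0]],[1,[0,0,0.001],[0,0,0]],[1,[0,0,0.001],[0,0,0]]]'
```

```text
time: 5.5
tool_pos: [0.4899, 0.1216, 0.0623]
ee_rot: [-3.141, -0.001, 2.88]
wrist_force: [0.5, 0.1, -0.0]
width: 0.0005
finger_force: 0.0
time: 6.0
tool_pos: [0.4901, 0.1217, 0.0577]
ee_rot: [3.141, 0.001, 2.88]
wrist_force: [1.2, -0.4, 0.5]
width: 0.0006
finger_force: 0.0
```

```bash
python3 -m crank '[[1,[0,0,0.001],[0,0,0]],[1,[0,0,0.001],[0,0,0]],[1,[0,0,0.001],[0,0,0]],[1,[0,0,0.001],[0,0,0]]]'; python3 -m crank '[[1,[0,0,0.001],[0,0,0]],[1,[0,0,0.001],[0,0,0]]]';python3 -m crank '[[1,[0,0,0.001],[0,0,0]],[1,[0,0,0.001],[0,0,0]]]'
```

```text
time: 6.4
tool_pos: [0.491, 0.1215, 0.0543]
ee_rot: [3.141, 0.003, 2.88]
wrist_force: [1.0, -1.6, 4.2]
width: 0.0003
finger_force: 1.7
time: 6.6
tool_pos: [0.4914, 0.1215, 0.0526]
ee_rot: [3.141, 0.004, 2.88]
wrist_force: [2.9, -1.6, 5.4]
width: -0.0001
finger_force: 2.3
time: 6.8
tool_pos: [0.4909, 0.1217, 0.0504]
ee_rot: [3.141, 0.002, 2.88]
wrist_force: [3.8, -0.9, 6.7]
width: 0.0005
finger_force: 3.3
```

```bash
python3 -m crank '[[1,[0,0,0.001],[0,0,0]],[1,[0,0,0.001],[0,0,0]]]';python3 -m crank '[[1,[0,0,0.001],[0,0,0]]]';python3 -m crank '[[1,[0,0,0.001],[0,0,0]]]'
```

```text
time: 7.0
tool_pos: [0.4904, 0.1219, 0.0485]
ee_rot: [3.141, 0.001, 2.88]
wrist_force: [0.9, -0.8, 8.2]
width: 0.0002
finger_force: 4.4
time: 7.1
tool_pos: [0.4903, 0.122, 0.0478]
ee_rot: [3.141, 0.001, 2.88]
wrist_force: [-0.7, -0.8, 11.3]
width: 0.0002
finger_force: 5.2
time: 7.2
tool_pos: [0.4903, 0.122, 0.0474]
ee_rot: [3.141, 0.001, 2.88]
wrist_force: [-2.9, -0.4, 14.4]
width: 0.0007
finger_force: 7.6
```

```bash
python3 -m crank '[[1,[0,0,0.001],[0,0,0]]]';python3 -m crank '[[1,[0,0,0.0005],[0,0,0]],[1,[0,0,0],[0,0,0]]]'
```

```text
time: 7.3
tool_pos: [0.4904, 0.122, 0.0473]
ee_rot: [3.141, 0.001, 2.88]
wrist_force: [-4.7, -1.0, 19.0]
width: 0.0005
finger_force: 9.6
time: 7.5
tool_pos: [0.4904, 0.122, 0.0473]
ee_rot: [3.14, 0.002, 2.881]
wrist_force: [-3.8, -1.3, 17.7]
width: 0.0004
finger_force: 8.9
```

Looks like the solid stop: 47.3 mm, with force rising stiffly. I'll raise and check.

```bash
python3 -m crank '[[1,[0,0,-0.003],[0,0,0]],[1,[0,0,-0.01],[0,0,0]],[1,[0,0,-0.03],[0,0,0]],[1,[-0.02,0,-0.045],[0,0,0]],[1,[-0.042,0,-0.02],[0,0,0]],[1,[0,0,-0.045],[0,0,0]],[1,[0,0,-0.025],[0,0,0]]]'
python3 - <<'E'
from h import *
s=look("wrist","w4",(.550,.1046),.056,.09);tabs(s,(.550,.1046),45.1)
E
```

```text
time: 8.2
tool_pos: [0.5499, 0.1056, 0.2228]
ee_rot: [3.142, -0.003, 2.88]
wrist_force: [0.1, 0.3, 0.9]
width: 0.0006
finger_force: 0.0
[0.5513 0.1059 0.2275] [3.1388 0.0047 2.8802] 8.25 [0.  0.5 2.6] 0.0003
tab at 45 [0.5938 0.1485] z 0.0558 n158
tab at 165 [0.4901 0.1205] z 0.0486 n183
tab at 285 [0.5662 0.0447] z 0.0556 n157
```

View pics/w4.png

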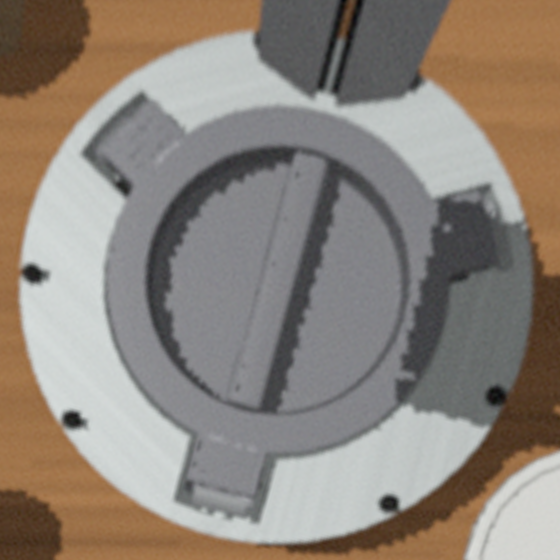

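Tab at 165° is home (48.6 mm), the others at ~55.7 mm. Next is the tab at 285° (470,235): turn yaw to 105°, then move −62 mm along tool x.

```bash
python3 -m crank '[[1,[0,0,0],[0,0,7.5]],[1,[0,0,0],[0,0,7.5]],[1,[0,0,0],[0,0,7.5]],[1,[0,0,0],[0,0,7.5]],[1,[0,0,0],[0,0,7.5]],[1,[0,0,0],[0,0,7.5]],[1,[0,0,0],[0,0,7.5]],[1,[0,0,0],[0,0,7.5]]]'
python3 -m crank '[[1,[-0.04,0,0],[0,0,0]],[1,[-0.022,0,0.03],[0,0,0]],[1,[0,0,0.045],[0,0,0]],[1,[0,0,0.045],[0,0,0]],[1,[0,0,0.025],[0,0,0]],[1,[0,0,0.012],[0,0,0]],[1,[0,0,0.005],[0,0,0]],[1,[0,0,0],[0,0,0]]]'
```

```text
time: 9.05
tool_pos: [0.548, 0.1059, 0.2197]
ee_rot: [-3.136, -0.002, 1.828]
wrist_force: [-0.2, -0.5, -0.1]
width: 0.0005
finger_force: 0.0
time: 9.85
tool_pos: [0.5656, 0.046, 0.0599]
ee_rot: [-3.141, -0.001, 1.833]
wrist_force: [0.0, 0.3, 0.5]
width: 0.0004
finger_force: 0.0
```

Aligned (target 0.566, 0.045). Press.

```bash
python3 -m crank '[[1,[0,0,0.001],[0,0,0]],[1,[0,0,0.001],[0,0,0]],[1,[0,0,0.001],[0,0,0]],[1,[0,0,0.001],[0,0,0]],[1,[0,0,0.001],[0,0,0]],[1,[0,0,0.001],[0,0,0]],[1,[0,0,0.001],[0,0,0]]]'; python3 -m crank '[[1,[0,0,0.001],[0,0,0]],[1,[0,0,0.001],[0,0,0]],[1,[0,0,0.001],[0,0,0]]]';python3 -m crank '[[1,[0,0,0.001],[0,0,0]],[1,[0,0,0.001],[0,0,0]]]'
```

```text
time: 10.55
tool_pos: [0.5668, 0.046, 0.0542]
ee_rot: [3.139, 0.0, 1.833]
wrist_force: [-0.9, 1.0, 5.5]
width: 0.0004
finger_force: 2.8
time: 10.85
tool_pos: [0.5666, 0.0465, 0.0516]
ee_rot: [3.139, -0.001, 1.833]
wrist_force: [-1.8, 2.7, 7.3]
width: 0.0005
finger_force: 3.8
time: 11.05
tool_pos: [0.5666, 0.0466, 0.0497]
ee_rot: [3.139, -0.001, 1.833]
wrist_force: [-1.7, 2.0, 9.3]
width: 0.0004
finger_force: 4.8
```

```bash
python3 -m crank '[[1,[0,0,0.001],[0,0,0]],[1,[0,0,0.001],[0,0,0]]]';python3 -m crank '[[1,[0,0,0.001],[0,0,0]]]';python3 -m crank '[[1,[0,0,0.001],[0,0,0]]]'
```

```text
time: 11.25
tool_pos: [0.5667, 0.0462, 0.0482]
ee_rot: [3.139, 0.0, 1.833]
wrist_force: [-2.6, 0.3, 11.0]
width: 0.0003
finger_force: 5.5
time: 11.35
tool_pos: [0.5668, 0.0461, 0.0476]
ee_rot: [3.139, 0.0, 1.833]
wrist_force: [-2.5, 0.8, 13.7]
width: 0.0006
finger_force: 7.0
time: 11.45
tool_pos: [0.5669, 0.046, 0.0475]
ee_rot: [3.138, 0.0, 1.833]
wrist_force: [-5.8, 0.2, 17.3]
width: 0.0003
finger_force: 8.8
```

Same signature as the first click. One more half millimetre, then raise, check and turn toward the last tab.

```bash
python3 -m crank '[[1,[0,0,0.0005],[0,0,0]],[1,[0,0,0],[0,0,0]],[1,[0,0,-0.003],[0,0,0]],[1,[0,0,-0.01],[0,0,0]],[1,[0,0,-0.03],[0,0,0]],[1,[0.02,0,-0.045],[0,0,0]],[1,[0.042,0,-0.02],[0,0,0]],[1,[0,0,-0.045],[0,0,0]]]'
python3 -m crank '[[1,[0,0,0],[0,0,7.5]],[1,[0,0,0],[0,0,7.5]],[1,[0,0,0],[0,0,7.5]],[1,[0,0,0],[0,0,7.5]],[1,[0,0,0],[0,0,7.5]],[1,[0,0,0],[0,0,7.5]],[1,[0,0,0],[0,0,7.5]],[1,[0,0,0],[0,0,7.5]]]'
python3 - <<'E'
from h import *
s=look("wrist","w5",(.550,.1046),.050,.09);tabs(s,(.550,.1046),45.1)
E
```

```text
time: 12.25
tool_pos: [0.5465, 0.1089, 0.1941]
ee_rot: [-3.134, -0.003, 1.837]
wrist_force: [-0.1, -0.8, 0.3]
width: 0.0007
finger_force: 0.0
time: 13.05
tool_pos: [0.5494, 0.1054, 0.1958]
ee_rot: [-3.141, 0.001, 0.78]
wrist_force: [0.5, 0.1, 0.5]
width: 0.0001
finger_force: 0.0
[0.5494 0.1054 0.1959] [-3.1409e+00  1.3000e-03  7.7710e-01] 13.1 [0.8 0.3 0.3] 0.0006
tab at 45 [0.5938 0.1485] z 0.0546 n226
tab at 165 [0.4901 0.1205] z 0.0479 n167
tab at 285 [0.5662 0.0447] z 0.0481 n165
```

```bash
python3 -m crank '[[1,[0.04,0,0],[0,0,0]],[1,[0.022,0,0.03],[0,0,0]],[1,[0,0,0.045],[0,0,0]],[1,[0,0,0.04],[0,0,0]],[1,[0,0,0.012],[0,0,0]],[1,[0,0,0.005],[0,0,0]],[1,[0,0,0.002],[0,0,0]],[1,[0,0,0],[0,0,0]]]'
python3 -m crank '[[1,[0,0,0.001],[0,0,0]],[1,[0,0,0.001],[0,0,0]],[1,[0,0,0.001],[0,0,0]],[1,[0,0,0.001],[0,0,0]],[1,[0,0,0.001],[0,0,0]],[1,[0,0,0.001],[0,0,0]],[1,[0,0,0.001],[0,0,0]]]'; python3 -m crank '[[1,[0,0,0.001],[0,0,0]],[1,[0,0,0.001],[0,0,0]]]'
```

```text
time: 13.9
tool_pos: [0.5951, 0.1496, 0.065]
ee_rot: [3.139, -0.003, 0.786]
wrist_force: [-0.1, -0.2, -0.1]
width: 0.0006
finger_force: 0.0
time: 14.6
tool_pos: [0.5936, 0.1495, 0.0555]
ee_rot: [-3.141, -0.0, 0.786]
wrist_force: [-0.3, 0.1, 2.1]
width: 0.0001
finger_force: 1.3
time: 14.8
tool_pos: [0.5938, 0.1496, 0.0543]
ee_rot: [3.141, -0.001, 0.786]
wrist_force: [-1.3, 0.0, 4.7]
width: 0.0009
finger_force: 2.4
```

```bash
python3 -m crank '[[1,[0,0,0.001],[0,0,0]],[1,[0,0,0.001],[0,0,0]],[1,[0,0,0.001],[0,0,0]],[1,[0,0,0.001],[0,0,0]]]';python3 -m crank '[[1,[0,0,0.001],[0,0,0]],[1,[0,0,0.001],[0,0,0]]]';python3 -m crank '[[1,[0,0,0.001],[0,0,0]]]'
```

```text
time: 15.2
tool_pos: [0.5942, 0.1498, 0.0515]
ee_rot: [3.141, -0.002, 0.786]
wrist_force: [-3.4, 0.7, 9.4]
width: 0.0007
finger_force: 4.4
time: 15.4
tool_pos: [0.5944, 0.15, 0.0497]
ee_rot: [3.14, -0.003, 0.786]
wrist_force: [-1.2, 0.2, 1.8]
width: 0.0004
finger_force: 0.5
time: 15.5
tool_pos: [0.5947, 0.15, 0.0481]
ee_rot: [3.14, -0.003, 0.786]
wrist_force: [-1.2, 1.2, 8.6]
width: 0.0002
finger_force: 4.7
```

```bash
python3 -m crank '[[1,[0,0,0.001],[0,0,0]]]';python3 -m crank '[[1,[0,0,0.001],[0,0,0]]]';python3 -m crank '[[1,[0,0,0.0005],[0,0,0]],[1,[0,0,0],[0,0,0]]]'
```

```text
time: 15.6
tool_pos: [0.5948, 0.1501, 0.0477]
ee_rot: [3.14, -0.003, 0.786]
wrist_force: [-1.5, 1.0, 10.1]
width: 0.0003
finger_force: 5.2
time: 15.7
tool_pos: [0.5948, 0.1501, 0.0473]
ee_rot: [3.14, -0.004, 0.786]
wrist_force: [-2.4, 0.2, 12.0]
width: 0.0008
finger_force: 6.0
time: 15.9
tool_pos: [0.5949, 0.1501, 0.0472]
ee_rot: [3.14, -0.004, 0.786]
wrist_force: [-2.6, 1.8, 11.6]
width: 0.0005
finger_force: 5.9
```

```bash
python3 -m crank '[[1,[0,0,0.001],[0,0,0]],[1,[0,0,0],[0,0,0]]]'; python3 -m crank '[[1,[0,0,0.001],[0,0,0]],[1,[0,0,0],[0,0,0]]]'
python3 -m crank '[[1,[0,0,-0.003],[0,0,0]],[1,[0,0,-0.01],[0,0,0]],[1,[0,0,-0.03],[0,0,0]],[1,[-0.02,0,-0.045],[0,0,0]],[1,[-0.042,0,-0.02],[0,0,0]],[1,[0,0,-0.045],[0,0,0]],[1,[0,0,0],[0,0,0]],[1,[0,0,0],[0,0,0]]]'
python3 - <<'E'
from h import *
s=look("wrist","w6",(.550,.1046),.050,.09);tabs(s,(.550,.1046),45.1)
E
```

```text
time: 16.1
tool_pos: [0.5949, 0.1502, 0.0468]
ee_rot: [3.14, -0.004, 0.786]
wrist_force: [-4.5, 0.4, 14.3]
width: 0.0008
finger_force: 6.8
time: 16.3
tool_pos: [0.5949, 0.1502, 0.0467]
ee_rot: [3.139, -0.004, 0.786]
wrist_force: [-5.0, 1.1, 16.9]
width: 0.0005
finger_force: 8.4
time: 17.1
tool_pos: [0.5507, 0.1055, 0.1963]
ee_rot: [3.139, -0.003, 0.786]
wrist_force: [-0.6, -0.0, -0.9]
width: 0.0003
finger_force: 0.0
[0.5501 0.1056 0.1948] [ 3.1412e+00 -4.0000e-04  7.8590e-01] 17.15 [-0.2 -0.7 -0.3] 0.0006
tab at 45 [0.5938 0.1485] z 0.0477 n216
tab at 165 [0.4901 0.1205] z 0.0477 n169
tab at 285 [0.5662 0.0447] z 0.0480 n163
```

View pics/w6.png

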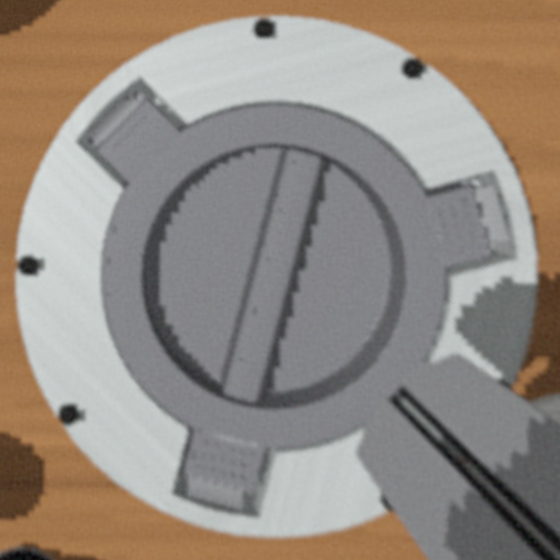

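The picture shows the cover level: tabs at (135,135), (465,220) and (225,470), all at about 47.8 mm. All are home and the robot is clear, so I'm handing in.

```bash
python3 -c "
from bench import robot;print(robot.close_job())"
```

```text
the job is handed in; nothing more can be done
None
```

The cover is turned into its notches and all three tabs are pressed home one after the other (about 48 mm each, cover level); the job is handed in at about 17 s, and the hand-in call gave no verdict.

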